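# Take off the oiler's sprung filler cap

### The arm

A 6-joint arm with a two-finger parallel gripper is mounted at the origin on the work surface. World frame = base frame: x ahead of the robot, y to its left, z up, the work surface at z = 0. Lengths are in m, angles in rad, forces in N, time in s.
With the tool pointing down it reaches from about 0.375 to 0.825 m from the base axis. Payload 5.5 kg.
Tool frame: the origin (TCP) lies midway between the tips of the shut fingers; the grasp point (between the pads) lies 19 mm behind it; z points along the fingers, y is the line along which they close (so a half turn about z gives the same grasp; the last joint's range is limited). The gripper opens to 85 mm and grips with 20 to 120 N. Pads are 22 mm wide; open, the fingers measure 114 mm over their backs; the gripper's body (76 mm by 85 mm) begins 54 mm behind the grasp point. The pads swing forward as they close: fully open they stand 13 mm farther back than shut.
Start: joints at [1.35, 0.314, -0.047, 1.21, 0, 1.571], TCP at [0.131, 0.585, 0.231] pointing down, gripper open.
Joint ranges: [-2.67, 2.67], [-0.69, 1.73], [-1.03, 1.25], [-2.08, 2.16], [-1.42, 1.45], [-3.14, 3.14]. Speed limits (rad/s): [2.39, 2.39, 3.01, 3.14, 3.14, 3.14].

### API

Orientations are given as [roll, pitch, yaw] about the fixed x, y, z axes, in that order (R = Rz(yaw) Ry(pitch) Rx(roll)).
In Python, from station import bot gives the robot as it stands. The module is installed in compiled form; this text tells all that it offers.
- The arm moves only by the tool arm_command, never from a script. Its argument "targets" is a list of rows, each a list of 3 entries, a list of its own where there are three numbers: the gripper's target within -1 to 1 (fully open at 1, half-way at 0, shut at -1), then the shift along the tool's x, y, z in m, then the turn, a rotation vector about the tool's x, y, z in degrees. A call has 1 to 10 rows; each row is the pose to reach, as a shift and turn from the pose commanded when the call began, along the tool's axes at that moment; what a row does not reach only later rows make up. A row lasts 1/8 s, in which the tool goes at most 62.5 mm and 10.7 degrees, less where a joint would pass 70% of its speed; a pose out of reach is approached as far as the arm can. A call with a gripper value outside its range is refused whole. The fingers move at their own pace and stop on an object; the grip force is fixed at half the most. Time passes only in rows, so rows that repeat a pose let the fingers close. It gives the time, the measured TCP pose, the force, the opening and the grip force at its end, in the units of the state.
- bot.observe(): the state, without advancing time (a new reading comes with each control period).
- bot.capture(name): name is "side" or "top"; returns the picture (480x640x3 uint8, blue, green, red); there is no depth.
- bot.camera_info(name): a dict with "fov_y" (degrees; the focal length in pixels is half the picture's height over the tangent of half this angle, whatever the lens; pixels are square), "cx", "cy" (the principal point, pixels), "position" and "attitude" of the camera in the world. Camera axes: x right, y down, z forward; pixel columns grow to the right and rows downward; lengths in m; the calibration is good to about 2 mm. A picture is of the moment at which its call begins. camera_info takes no time and is no camera call.
- bot.sign_off(): hands the job in; it is judged then, once.
The state is a dict: "clock": time; "qpos": joint angles; "qvel": joint speeds; "joint_torque": joint torques, N m; "tcp_pos": TCP position; "eef_rot": TCP orientation; "force": force on the tool from outside, world axes, zero at the start; "wrist_torque": the same for the moment, N m; "finger_gap": opening from 0.0 (shut) to 1.0 (fully open); "finger_force": force on a finger pad.
Only numpy, scipy, OpenCV 4.12 (cv2) and the standard library are available. Lean on these libraries where they do the work, as an engineer would, in place of code of your own. Each camera call takes 0.05 s, during which the arm holds its last target. There are 200 camera calls.

### The job

The air-line oiler is due for a refill. Push its sprung filler cap down firmly enough to clear its catch but without crushing the rubber seat beneath, keep it down while you twist it anticlockwise until you feel its stop, without straining the catch or the stop, and lift it out of the neck. Then set the cap down (do not drop it) standing upright on its stem inside the steel tray, let go, and leave everything else on the bench where it is.

Things in the scene. Friction and masses are not known exactly. Their poses are not given: they have to be found in the camera images.
- cap: Bare aluminium bayonet filler cap, 63 mm tall, about 90 g. Origin: centre of its stem's underside, z up. Round stem 22 mm across, 29 mm long; disc 48 mm across from 29 to 35 mm; upright grip bar from 35 to 63 mm, 46 mm long (cap's x), 14 mm thick (y). It starts locked in the tank's neck, disc 17 mm above the rim, bar along the tank's x; 4 degrees of play.
- cap_grip (a point): Point on the cap's axis inside the grip bar, 57 mm above the stem's underside, 22 mm above the disc, 6 mm below the bar's top: where to grip the bar across its 14 mm thickness (cap's y).
- cap_foot (a point): Centre of the cap's foot (stem underside). Two lugs stick out at the foot along the cap's x: 33 mm over both, 6 mm wide, 6 mm high, undersides flush with the stem's, so the cap can stand on its foot.
- tank: The oiler: grey box 170 x 120 mm, 55 mm tall, fixed to the bench, with a steel filler neck 51 mm across on top, rim 91 mm above the bench. Origin: on the bench under the neck's axis, z up; the box runs from 60 mm behind (-x) to 110 mm ahead (+x). A gauge (120 mm tall) and a brass plug stand 85 mm from the neck near the +x end.
- neck_top (a point): Centre of the neck's rim, on its axis. Below it a 6 mm roof (bore 24 mm) holds the lugs down; it has slots that let them out, 44 to 78 degrees anticlockwise (from above) of the locked place, hidden and different each time. A lug can rise within about 5 degrees of its slot; a springy stop ends the turn 4 degrees past the slot. Keep the cap down for the first 40 degrees.
- tooth (a joint): Bending (rad) of the hidden catch tooth that keeps a lug from turning; over 0.06 is damage (about 0.5 N m of twist without enough push). A lug must be pushed 3 to 13 mm down to pass it, different each time; that always takes 8 N of push.
- stop (a joint): Bending (rad) of the stop that ends the turn: 0 untouched, 5 N m per rad; over 0.08 (0.4 N m) is damage. Free turning under push takes under 0.1 N m.
- seat (a joint): Compression (m) of the rubber seat in the neck: 0 untouched, over 0.0014 is crushed. The cap's spring pushes up with 4 to 7 N at rest, 8 N when the tooth is just cleared; 0.3 mm lower the stem meets the seat, about 14 N per mm. So a push of 10 to 20 N is right; about 28 N crushes it.
- tray: Shallow dark steel tray, 150 x 150 mm, walls 22 mm high and 4 mm thick, fixed. Origin: centre of its underside.
- tray_in (a point): Centre of the tray's inner floor; the floor is 142 x 142 mm, flat and level.
- tape: Black tape measure 66 x 40 x 62 mm, bystander; origin under its centre.
- offcut: Dark wood offcut 90 x 45 x 35 mm, bystander; origin under its centre.
- plane: Hand plane 240 x 60 mm, 115 mm tall, bystander; origin under its centre.
- glue: Glue bottle 60 mm diameter, 160 mm tall, bystander; origin under its centre.
- screwdriver: Screwdriver lying on the bench, bystander.
- hammer: Hammer lying on the bench, bystander.
- washer_tin: Flat round tin 64 mm diameter, 30 mm tall, bystander; origin under its centre.
There are look-alikes about, which are no part of the job. Several things have the shape of the tank; the one meant has the colours described above. There is more than one size of the cap; the job needs the smaller.

How it is judged:
By the outcome, as a careful person would: the job done as asked, in the order asked, and still so for the second after the job is handed in, with the robot touching nothing.
It also fails if it takes over 72 s, if anything falls off the work surface, if the arm or the gripper's body presses on something with over 40 N, if the wrist force passes 120 N, or if a joint passes its speed limit or range.

## Working session

There is one attempt and no reset: what is moved stays moved. The work goes in short steps, Python scripts to look and compute and a tool call to move; the robot and the scene stay as the last step left them, time stands still between calls to the robot, and variables do not carry over. Pictures are saved under pics/ and viewed, at most 10 in all, crops included, and the job is handed in when it is done.

Besides the shell and the picture viewer there is one more tool, called after "Request:" in YAML: its name, and indented under it one key for each argument. arm_command: Moves the arm, as the interface text tells. Its arguments: {"type":"object","properties":{"targets":{"type":"array","items":{"type":"array"}}},"required":["targets"]}

```bash
mkdir -p pics; python3 - <<'E'
from station import bot
import cv2
s=bot.observe();print(s)
for n in("side","top"):
    cv2.imwrite(f"pics/{n}0.png",bot.capture(n));print(n,bot.camera_info(n))
E
```

```text
{'clock': 0.0, 'qpos': array([ 1.35001169e+00,  3.14249349e-01, -4.80710357e-02,  1.21024054e+00,
       -1.19163512e-05,  1.57080871e+00]), 'qvel': array([ 3.87395513e-05, -2.40125528e-04, -1.13117987e-04, -3.25443744e-03,
       -1.69693561e-03, -9.35219287e-05]), 'joint_torque': array([-1.99437913e-03, -5.39585137e+01,  3.39755058e+01,  1.88102480e-02,
       -9.24277265e-05,  6.70210852e-06]), 'tcp_pos': array([0.13127068, 0.58485396, 0.23042414]), 'eef_rot': array([-3.13982806e+00,  1.19381910e-05,  2.92079565e+00]), 'force': array([ 0.04061293, -0.61804333,  0.07213102]), 'wrist_torque': array([ 0.01264573, -0.01614786, -0.0271484 ]), 'finger_force': 0.0, 'finger_gap': 0.9985890493668291}
side {'fov_y': 53.637458295004436, 'cx': 319.7699361677942, 'cy': 235.8177170590454, 'position': array([ 0.08110599, -0.72117116,  0.84100108]), 'attitude': array([-2.30805922, -0.01487939, -0.49118816])}
top {'fov_y': 51.373450189400366, 'cx': 324.60890389968694, 'cy': 245.44183334007988, 'position': array([2.87059884e-01, 8.26200969e-04, 1.22174397e+00]), 'attitude': array([-2.96011343, -0.00513433, -1.57964232])}
```

View pics/top0.png

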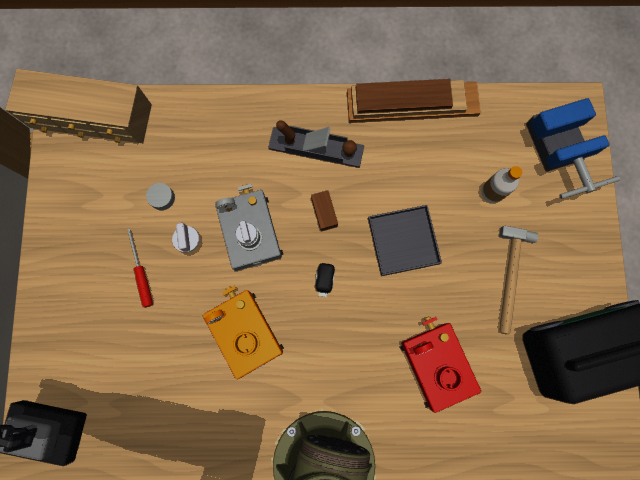

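View pics/side0.png

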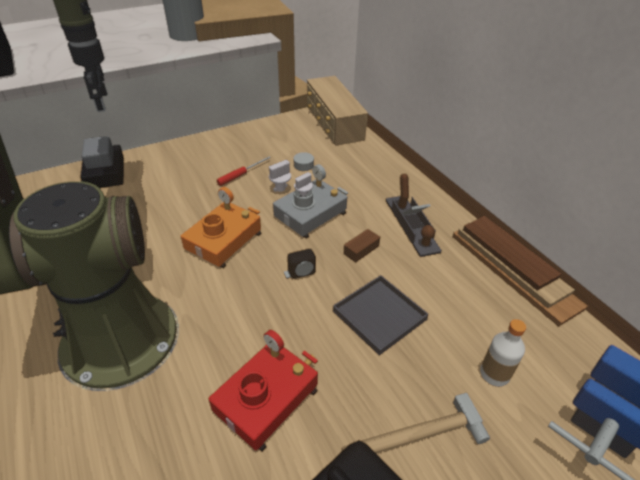

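The top view shows candidate tanks: grey at (249,230), orange at (243,335) and red at (441,368). The grey one fits, as it is a grey box with a steel neck. Candidate caps are the one in the grey tank's neck at (247,235) and a loose, larger one at (185,238). The one in the neck is the one meant. The tray is at (404,240). I'll confirm in an enlarged crop.

```bash
python3 - <<'E'
import cv2,numpy as np
t=cv2.imread("pics/top0.png")[175:275,160:290];s=cv2.imread("pics/side0.png")[145:240,260:360]
a=cv2.resize(t,(455*1,350),interpolation=2);a=cv2.resize(t,None,fx=3.5,fy=3.5,interpolation=2);b=cv2.resize(s,(int(100*350/95),350),interpolation=2)
b=b[:,:345]
cv2.imwrite("pics/crop1.png",np.hstack([a,b]))
E
```

```text
(no output)
```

View pics/crop1.png

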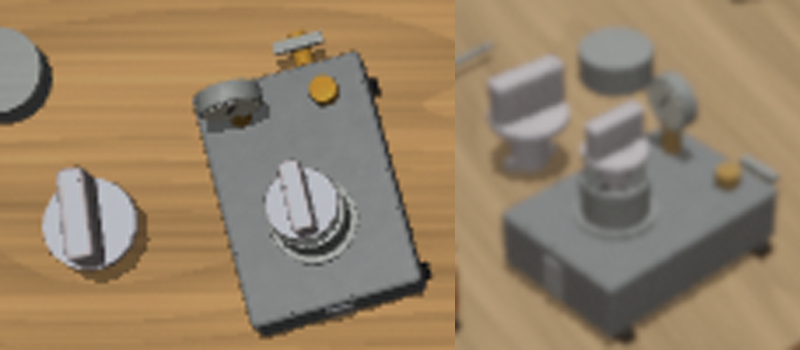

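The crop confirms it: the smaller cap stands in the grey tank's neck, with the disc around top pixel (246,232). The larger loose cap on the left is the look-alike. Next I measure.

```bash
cat >h.py <<'E'
import cv2,numpy as np
from station import bot
from scipy.spatial.transform import Rotation as R
def cam(n):
    i=bot.camera_info(n);f=240/np.tan(np.radians(i["fov_y"]/2))
    return np.array([[f,0,i["cx"]],[0,f,i["cy"]],[0,0,1]]),R.from_euler("xyz",i["attitude"]).as_matrix(),i["position"]
def ray(n,uv,z):
    K,r,p=cam(n);uv=np.atleast_2d(uv)
    d=(r@np.linalg.inv(K)@np.c_[uv,np.ones(len(uv))].T).T
    return p+d*((z-p[2])/d[:,2])[:,None]
def proj(n,P):
    K,r,p=cam(n);q=(K@r.T@(np.atleast_2d(P)-p).T).T
    return q[:,:2]/q[:,2:]
E
python3 - <<'E'
from h import *
t=cv2.imread("pics/top0.png")
def blobs(m,nm,amin=60):
    for c in cv2.findContours(m.astype(np.uint8),0,1)[0]:
        if cv2.contourArea(c)>amin: print(nm,cv2.contourArea(c),cv2.boundingRect(c)); yield c
h=cv2.cvtColor(t,cv2.COLOR_BGR2HSV).astype(int)
roi=np.zeros(t.shape[:2],bool);roi[180:275,212:285]=1
print(t[232,240],t[232,246],t[232,252],t[210,250],t[195,262])
# cap bright
m=roi&(h[...,2]>165)&(h[...,1]<50)
for c in blobs(m,"cap"):
    (x,y),r=cv2.minEnclosingCircle(c);print((x,y),r,ray("top",[x,y],.114))
# tank
m=roi&(h[...,1]<60)
for c in blobs(m,"tank",1000):
    w=ray("top",c[:,0].astype(float),.055)[:,:2]
    b=cv2.minAreaRect((w*1000).astype(np.float32));print(b)
# tray
roi[:]=0;roi[195:285,360:450]=1
m=roi&(h[...,2]<100)&(h[...,1]<90)
for c in blobs(m,"tray",500):
    w=ray("top",c[:,0].astype(float),.022)[:,:2];print(cv2.minAreaRect((w*1000).astype(np.float32)))
# side cap
s=cv2.imread("pics/side0.png");hs=cv2.cvtColor(s,cv2.COLOR_BGR2HSV).astype(int)
roi[:]=0;roi[165:200,293:325]=1
m=roi&(hs[...,2]>150)&(hs[...,1]<50)
for c in blobs(m,"side",20):
    (x,y),r=cv2.minEnclosingCircle(c);print(x,y)
big=lambda a:cv2.resize(a,None,fx=8,fy=8,interpolation=0)
cv2.imwrite("pics/crop2.png",np.hstack([big(t[210:260,222:272]),big(s[160:210,280:330])]))
E
```

```text
[195 188 186] [195 187 185] [194 188 185] [128 128 126] [127 127 126]
cap 75.0 (247, 223, 9, 18)
(249.5, 231.5) 8.860122680664062 [[0.52375105 0.16332229 0.114     ]]
cap 157.5 (236, 221, 13, 22)
(242.5, 231.5) 10.606701850891113 [[0.52387401 0.17917706 0.114     ]]
tank 3494.5 (215, 190, 68, 81)
((543.4447631835938, 174.80831909179688), (179.33438110351562, 124.16625213623047), 15.778922080993652)
tray 3552.5 (368, 205, 74, 70)
((520.3931274414062, -202.18624877929688), (150.2464599609375, 150.74746704101562), 11.169746398925781)
side 48.0 (299, 183, 14, 8)
305.5 186.5
side 44.5 (295, 172, 16, 9)
302.5 176.0
```

View pics/crop2.png

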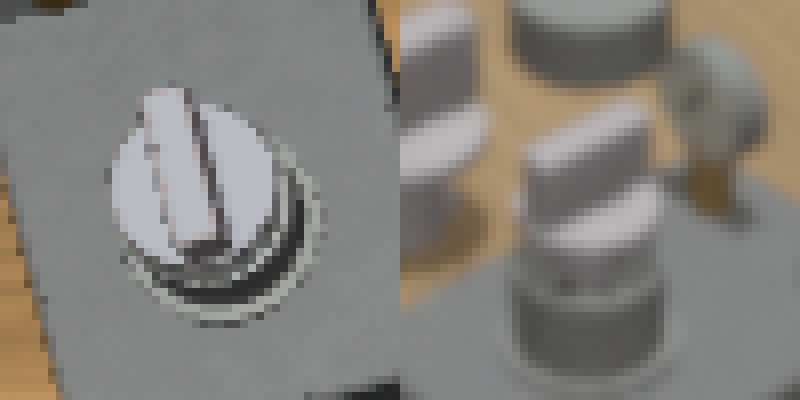

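```bash
python3 - <<'E'
from h import *
k=ray("top",np.array([[143,92],[187,88],[215,236],[175,243]])/8+[221.5,209.5],.142)
print("bar",k.mean(0),np.degrees(np.arctan2(*(k[0]+k[1]-k[2]-k[3])[[1,0]])))
print("disc",ray("top",[245.9,232.2],.114),"side",ray("side",[303,176.4],.142))
# neck outer ellipse at z=.091
print("rim",ray("top",np.array([[220,230]])/8+[221.5,209.5],.091))
s=bot.observe();print(R.from_euler("xyz",s["eef_rot"]).as_matrix().round(3))
E
```

```text
bar [0.52111277 0.17143683 0.142     ] 12.189458552235024
disc [[0.52219279 0.17144469 0.114     ]] side [[0.52134266 0.17003732 0.142     ]]
rim [[0.51274913 0.16755801 0.091     ]]
[[-0.976  0.219 -0.   ]
 [ 0.219  0.976 -0.002]
 [ 0.    -0.002 -1.   ]]
```

```bash
python3 - <<'E'
from h import *
t=cv2.imread("pics/top0.png");h=cv2.cvtColor(t,cv2.COLOR_BGR2HSV).astype(int)
g=(h[...,1]<60)
L=np.array([[np.where(g[v,205:300])[0][0]+205-.5,v] for v in range(215,258)],float)
w=ray("top",L,.055)
vx,vy,x,y=cv2.fitLine(w[:,:2].astype(np.float32),cv2.DIST_HUBER,0,1e-4,1e-4).ravel()
print("left edge yaw",np.degrees(np.arctan(vy/vx)))
# distance of the neck to that edge should be 60 mm
print(abs((0.5215-x)*vy-(0.171-y)*vx))
r=(h[...,1]<60)&(h[...,2]>110)
Q=np.array([[np.where(r[v,205:300])[0][-1]+205+.5,v] for v in range(200,250)],float)
w=ray("top",Q,.055);vx,vy,x,y=cv2.fitLine(w[:,:2].astype(np.float32),cv2.DIST_HUBER,0,1e-4,1e-4).ravel()
print("right",np.degrees(np.arctan(vy/vx)),abs((0.5215-x)*vy-(0.171-y)*vx))
E
```

```text
left edge yaw 15.830098
0.059806447
right 15.860836 0.057260796
```

Request:
arm_command:
  targets:
    - [1,[-0.05,-0.035,0.003],[0,0,-3]]
    - [1,[-0.1,-0.07,0.006],[0,0,-6]]
    - [1,[-0.15,-0.1,0.009],[0,0,-9]]
    - [1,[-0.2,-0.135,0.012],[0,0,-12]]
    - [1,[-0.25,-0.17,0.015],[0,0,-15]]
    - [1,[-0.3,-0.2,0.018],[0,0,-18]]
    - [1,[-0.35,-0.235,0.021],[0,0,-21]]
    - [1,[-0.4,-0.27,0.024],[0,0,-24]]
    - [1,[-0.45,-0.304,0.027],[0,0,-26]]
    - [1,[-0.4715,-0.3184,0.03],[0,0,-26]]

```text
clock: 1.35
tcp_pos: [0.5233, 0.1688, 0.2008]
eef_rot: [-3.141, -0.0, -2.912]
force: [0.1, 1.2, 1.3]
finger_gap: 1.0
finger_force: 0.0
```

Request:
arm_command:
  targets:
    - [1,[0,0,0.03],[0,0,-1.3]]
    - [1,[0,0,0.03],[0,0,-1.3]]
    - [1,[0,0,0.03],[0,0,-1.3]]

```text
clock: 1.72
tcp_pos: [0.5215, 0.1717, 0.1718]
eef_rot: [3.142, -0.0, -2.886]
force: [-0.7, 0.1, -0.7]
finger_gap: 0.999
finger_force: 0.0
```

```bash
python3 - <<'E'
from h import *
s=bot.observe();print(s["tcp_pos"],s["eef_rot"],s["qpos"],s["force"])
a=bot.capture("side")[110:230,240:380];b=bot.capture("top")[175:295,190:330]
big=lambda a:cv2.resize(a,(400,343),interpolation=2)
cv2.imwrite("pics/c3.png",np.hstack([big(b),big(a)]))
E
```

```text
[0.52152264 0.17172971 0.17175808] [ 3.14156033e+00 -2.65754195e-04 -2.88582658e+00] [ 3.18073439e-01  2.49998150e-01 -2.70261696e-01  1.05079971e+00
  4.88120978e-05  6.23073599e-02] [-0.65902133  0.09813071 -0.7253515 ]
```

View pics/c3.png

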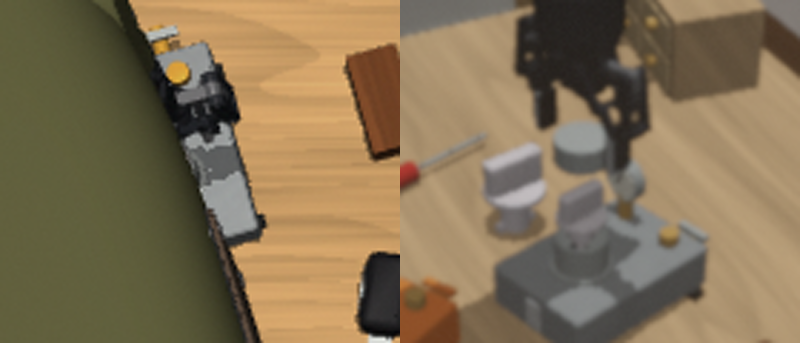

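The side view shows the open fingers straddling the smaller cap's bar at crop pixel (580,200), with nothing in the way. I'll go down and grip.

Request:
arm_command:
  targets:
    - [1,[0,0,0.025],[0,0,0]]
    - [1,[0,0,0.045],[0,0,0]]
    - [1,[0,0,0.052],[0,0,0]]
    - [1,[0,0,0.052],[0,0,0]]

```text
clock: 2.33
tcp_pos: [0.5217, 0.1718, 0.1197]
eef_rot: [3.142, 0.0, -2.886]
force: [-0.3, -0.4, 0.4]
finger_gap: 1.003
finger_force: 0.0
```

Request:
arm_command:
  targets:
    - [-0.5,[0,0,0],[0,0,0]]
    - [-0.6,[0,0,0],[0,0,0]]
    - [-0.7,[0,0,0],[0,0,0]]
    - [-1,[0,0,0],[0,0,0]]
    - [-1,[0,0,0],[0,0,0]]
    - [-1,[0,0,0],[0,0,0]]

```text
clock: 3.08
tcp_pos: [0.5219, 0.1715, 0.1196]
eef_rot: [-3.142, 0.0, -2.886]
force: [-1.3, -0.1, 4.0]
finger_gap: 0.149
finger_force: 59.8
```

```bash
python3 -c "
from station import bot
s=bot.observe();print({k:s[k] for k in ('clock','tcp_pos','eef_rot','force','wrist_torque','finger_gap','finger_force')})"
```

```text
{'clock': 3.075, 'tcp_pos': array([0.52192862, 0.17153725, 0.11962883]), 'eef_rot': array([-3.14157647e+00,  4.92093543e-04, -2.88589362e+00]), 'force': array([-1.25238568, -0.12313357,  4.03513386]), 'wrist_torque': array([-0.04036716,  0.17449693,  0.06808093]), 'finger_gap': 0.14876222427302116, 'finger_force': 59.79659378528595}
```

Request:
arm_command:
  targets:
    - [-1,[0,0,0.001],[0,0,0]]
    - [-1,[0,0,0.002],[0,0,0]]
    - [-1,[0,0,0.003],[0,0,0]]
    - [-1,[0,0,0.003],[0,0,0]]

```text
clock: 3.58
tcp_pos: [0.5219, 0.1715, 0.1168]
eef_rot: [3.142, 0.001, -2.886]
force: [-0.6, -0.4, 4.9]
finger_gap: 0.153
finger_force: 60.1
```

Request:
arm_command:
  targets:
    - [-1,[0,0,0.0005],[0,0,0]]
    - [-1,[0,0,0.001],[0,0,0]]
    - [-1,[0,0,0.001],[0,0,0]]

```text
clock: 3.95
tcp_pos: [0.5219, 0.1716, 0.1159]
eef_rot: [3.142, 0.001, -2.886]
force: [-0.6, -0.5, 6.1]
finger_gap: 0.153
finger_force: 60.2
```

Request:
arm_command:
  targets:
    - [-1,[0,0,0.0005],[0,0,0]]
    - [-1,[0,0,0.001],[0,0,0]]
    - [-1,[0,0,0.001],[0,0,0]]

```text
clock: 4.32
tcp_pos: [0.522, 0.1716, 0.1149]
eef_rot: [3.142, 0.001, -2.886]
force: [-0.8, -0.2, 6.5]
finger_gap: 0.152
finger_force: 60.2
```

Request:
arm_command:
  targets:
    - [-1,[0,0,0.0005],[0,0,0]]
    - [-1,[0,0,0.001],[0,0,0]]
    - [-1,[0,0,0.001],[0,0,0]]

```text
clock: 4.7
tcp_pos: [0.522, 0.1715, 0.1139]
eef_rot: [-3.142, 0.001, -2.886]
force: [-2.0, -0.5, 6.3]
finger_gap: 0.152
finger_force: 60.2
```

Request:
arm_command:
  targets:
    - [-1,[0,0,0.0005],[0,0,0]]
    - [-1,[0,0,0.001],[0,0,0]]
    - [-1,[0,0,0.001],[0,0,0]]

```text
clock: 5.08
tcp_pos: [0.522, 0.1716, 0.113]
eef_rot: [3.142, 0.001, -2.886]
force: [-1.0, -1.5, 7.2]
finger_gap: 0.149
finger_force: 60.3
```

Request:
arm_command:
  targets:
    - [-1,[0,0,0.0005],[0,0,0]]
    - [-1,[0,0,0.0008],[0,0,0]]
    - [-1,[0,0,0.0008],[0,0,0]]

```text
clock: 5.45
tcp_pos: [0.5219, 0.1716, 0.1122]
eef_rot: [3.142, 0.001, -2.886]
force: [-2.4, -0.3, 8.1]
finger_gap: 0.15
finger_force: 60.3
```

Request:
arm_command:
  targets:
    - [-1,[0,0,0.0004],[0,0,0]]
    - [-1,[0,0,0.0007],[0,0,0]]
    - [-1,[0,0,0.0007],[0,0,0]]

```text
clock: 5.82
tcp_pos: [0.522, 0.1716, 0.1118]
eef_rot: [3.142, 0.001, -2.886]
force: [-1.7, -0.6, 9.9]
finger_gap: 0.153
finger_force: 60.8
```

Request:
arm_command:
  targets:
    - [-1,[0,0,0.0005],[0,0,0]]
    - [-1,[0,0,0.0005],[0,0,0]]
    - [-1,[0,0,0.0005],[0,0,0]]

```text
clock: 6.2
tcp_pos: [0.5221, 0.1716, 0.1115]
eef_rot: [3.142, 0.001, -2.886]
force: [-3.2, -1.4, 11.5]
finger_gap: 0.152
finger_force: 61.1
```

Request:
arm_command:
  targets:
    - [-1,[0,0,0.0005],[0,0,0]]
    - [-1,[0,0,0.0007],[0,0,0]]
    - [-1,[0,0,0.0007],[0,0,0]]

```text
clock: 6.58
tcp_pos: [0.5221, 0.1716, 0.1113]
eef_rot: [3.142, 0.001, -2.886]
force: [-4.5, -0.6, 15.7]
finger_gap: 0.15
finger_force: 61.6
```

```bash
cat >o.py <<'E'
from station import bot
s=bot.observe();print({k:s[k].round(4) if hasattr(s[k],'round') else s[k] for k in ('clock','tcp_pos','eef_rot','force','wrist_torque','finger_gap')},s["qpos"][5])
E
python3 o.py
```

```text
{'clock': 6.575, 'tcp_pos': array([0.5221, 0.1716, 0.1113]), 'eef_rot': array([ 3.1415e+00,  1.5000e-03, -2.8858e+00]), 'force': array([-4.4979, -0.6322, 15.7152]), 'wrist_torque': array([-0.3453,  1.1165,  0.0645]), 'finger_gap': 0.149809669608595} 0.061863237120735035
```

Request:
arm_command:
  targets:
    - [-1,[0,0,0],[0,0,-2]]
    - [-1,[0,0,0],[0,0,-4]]
    - [-1,[0,0,0],[0,0,-5.5]]
    - [-1,[0,0,0],[0,0,-5.5]]

```text
clock: 7.08
tcp_pos: [0.5225, 0.1717, 0.1113]
eef_rot: [-3.141, 0.002, -2.79]
force: [-3.6, -0.9, 13.4]
finger_gap: 0.153
finger_force: 61.4
```

```bash
python3 o.py
```

```text
{'clock': 7.075, 'tcp_pos': array([0.5225, 0.1717, 0.1113]), 'eef_rot': array([-3.1415e+00,  2.1000e-03, -2.7898e+00]), 'force': array([-3.58  , -0.8972, 13.4498]), 'wrist_torque': array([-0.3355,  0.8463, -0.0258]), 'finger_gap': 0.15302006292017076} -0.03416409664550459
```

Request:
arm_command:
  targets:
    - [-1,[0,0,0.0001],[0,0,-2]]
    - [-1,[0,0,0.0001],[0,0,-4]]
    - [-1,[0,0,0.0001],[0,0,-4]]

```text
clock: 7.45
tcp_pos: [0.5227, 0.1718, 0.1113]
eef_rot: [-3.141, 0.003, -2.72]
force: [-3.0, -1.1, 14.6]
finger_gap: 0.149
finger_force: 61.4
```

```bash
python3 o.py
```

```text
{'clock': 7.45, 'tcp_pos': array([0.5227, 0.1718, 0.1113]), 'eef_rot': array([-3.1413e+00,  2.6000e-03, -2.7200e+00]), 'force': array([-2.968 , -1.0954, 14.5819]), 'wrist_torque': array([-0.2118,  0.7193, -0.0238]), 'finger_gap': 0.1488359141090408} -0.10405759224164911
```

Request:
arm_command:
  targets:
    - [-1,[0,0,0],[0,0,-4]]
    - [-1,[0,0,0],[0,0,-8]]
    - [-1,[0,0,0],[0,0,-12]]
    - [-1,[0,0,0],[0,0,-15]]
    - [-1,[0,0,0],[0,0,-15]]

```text
clock: 8.07
tcp_pos: [0.523, 0.172, 0.1114]
eef_rot: [-3.141, 0.003, -2.458]
force: [-2.1, -0.2, 13.7]
finger_gap: 0.149
finger_force: 61.3
```

```bash
python3 o.py
```

```text
{'clock': 8.075, 'tcp_pos': array([0.523 , 0.172 , 0.1114]), 'eef_rot': array([-3.1406e+00,  3.0000e-03, -2.4579e+00]), 'force': array([-2.0682, -0.2052, 13.6833]), 'wrist_torque': array([-0.1045,  0.525 ,  0.0025]), 'finger_gap': 0.14923525869000573} -0.3660276655388423
```

Request:
arm_command:
  targets:
    - [-1,[0,0,0],[0,0,-4]]
    - [-1,[0,0,0],[0,0,-8]]
    - [-1,[0,0,0],[0,0,-12]]
    - [-1,[0,0,0],[0,0,-16]]
    - [-1,[0,0,0],[0,0,-18]]
    - [-1,[0,0,0],[0,0,-18]]

```text
clock: 8.82
tcp_pos: [0.523, 0.1721, 0.1114]
eef_rot: [-3.14, 0.003, -2.144]
force: [-1.6, 0.4, 13.2]
finger_gap: 0.146
finger_force: 61.3
```

```bash
python3 o.py
```

```text
{'clock': 8.825, 'tcp_pos': array([0.523 , 0.1721, 0.1114]), 'eef_rot': array([-3.1397e+00,  2.7000e-03, -2.1439e+00]), 'force': array([-1.6081,  0.4159, 13.2439]), 'wrist_torque': array([-0.0875,  0.4791, -0.0133]), 'finger_gap': 0.14583519521444158} -0.6800462150099138
```

Request:
arm_command:
  targets:
    - [-1,[0,0,0],[0,0,-1.5]]
    - [-1,[0,0,0],[0,0,-3]]
    - [-1,[0,0,0],[0,0,-3]]

```text
clock: 9.2
tcp_pos: [0.523, 0.172, 0.1114]
eef_rot: [-3.14, 0.003, -2.092]
force: [-1.6, -0.4, 13.2]
finger_gap: 0.152
finger_force: 61.3
```

```bash
python3 o.py
```

```text
{'clock': 9.2, 'tcp_pos': array([0.523 , 0.172 , 0.1114]), 'eef_rot': array([-3.1396e+00,  2.6000e-03, -2.0917e+00]), 'force': array([-1.6176, -0.3697, 13.2094]), 'wrist_torque': array([-0.0425,  0.4375, -0.0655]), 'finger_gap': 0.15202003012289927} -0.7322906917184363
```

Request:
arm_command:
  targets:
    - [-1,[0,0,0],[0,0,-1.5]]
    - [-1,[0,0,0],[0,0,-2.5]]
    - [-1,[0,0,0],[0,0,-2.5]]

```text
clock: 9.57
tcp_pos: [0.5229, 0.1721, 0.1114]
eef_rot: [-3.14, 0.003, -2.048]
force: [-2.6, -0.0, 13.7]
finger_gap: 0.151
finger_force: 61.4
```

```bash
python3 o.py
```

```text
{'clock': 9.575, 'tcp_pos': array([0.5229, 0.1721, 0.1114]), 'eef_rot': array([-3.1399e+00,  2.6000e-03, -2.0482e+00]), 'force': array([-2.64440e+00, -1.00000e-03,  1.36853e+01]), 'wrist_torque': array([ 0.0849,  0.5935, -0.0905]), 'finger_gap': 0.15121628114064792} -0.7756587696710286
```

Request:
arm_command:
  targets:
    - [-1,[0,0,0],[0,0,-1]]
    - [-1,[0,0,0],[0,0,-2]]
    - [-1,[0,0,0],[0,0,-2]]

```text
clock: 9.95
tcp_pos: [0.5226, 0.1722, 0.1113]
eef_rot: [-3.14, 0.003, -2.013]
force: [-3.0, 1.4, 14.9]
finger_gap: 0.15
finger_force: 61.5
```

```bash
python3 o.py
```

```text
{'clock': 9.95, 'tcp_pos': array([0.5226, 0.1722, 0.1113]), 'eef_rot': array([-3.1403e+00,  2.6000e-03, -2.0133e+00]), 'force': array([-2.9852,  1.4252, 14.9393]), 'wrist_torque': array([ 0.1276,  0.8121, -0.1528]), 'finger_gap': 0.150372962222443} -0.8105573919348159
```

Request:
arm_command:
  targets:
    - [-1,[0,0,0],[0,0,-1.5]]
    - [-1,[0,0,0],[0,0,-1.5]]
    - [-1,[0,0,0],[0,0,-1.5]]

```text
clock: 10.32
tcp_pos: [0.5224, 0.1723, 0.1114]
eef_rot: [-3.141, 0.003, -1.987]
force: [-4.2, 0.9, 15.0]
finger_gap: 0.149
finger_force: 61.6
```

```bash
python3 o.py
```

```text
{'clock': 10.325, 'tcp_pos': array([0.5224, 0.1723, 0.1114]), 'eef_rot': array([-3.1407e+00,  2.6000e-03, -1.9872e+00]), 'force': array([-4.1946,  0.8592, 15.0289]), 'wrist_torque': array([ 0.1643,  0.9578, -0.1892]), 'finger_gap': 0.14942388586065078} -0.8365578039485666
```

Request:
arm_command:
  targets:
    - [-1,[0,0,0],[0,0,-1]]
    - [-1,[0,0,0],[0,0,-1]]
    - [-1,[0,0,0],[0,0,-1]]

```text
clock: 10.7
tcp_pos: [0.5223, 0.1724, 0.1114]
eef_rot: [-3.141, 0.003, -1.97]
force: [-3.3, 1.2, 14.4]
finger_gap: 0.151
finger_force: 61.6
```

```bash
python3 o.py
```

```text
{'clock': 10.7, 'tcp_pos': array([0.5223, 0.1724, 0.1114]), 'eef_rot': array([-3.1408e+00,  2.6000e-03, -1.9698e+00]), 'force': array([-3.2644,  1.174 , 14.4022]), 'wrist_torque': array([ 0.2166,  1.0523, -0.1926]), 'finger_gap': 0.15077264045097274} -0.8538891799938003
```

Request:
arm_command:
  targets:
    - [-1,[0,0,0],[0,0,3]]
    - [-1,[0,0,0],[0,0,6]]
    - [-1,[0,0,0],[0,0,6]]
    - [-1,[0,0,0],[0,0,6]]

```text
clock: 11.2
tcp_pos: [0.5226, 0.1723, 0.1113]
eef_rot: [-3.141, 0.003, -2.074]
force: [-2.5, 0.1, 14.2]
finger_gap: 0.15
finger_force: 61.5
```

```bash
python3 o.py
```

```text
{'clock': 11.2, 'tcp_pos': array([0.5226, 0.1723, 0.1113]), 'eef_rot': array([-3.1405e+00,  2.7000e-03, -2.0742e+00]), 'force': array([-2.5184,  0.1067, 14.1686]), 'wrist_torque': array([ 0.0656,  0.7468, -0.0198]), 'finger_gap': 0.15030295047992473} -0.74960946211876
```

Request:
arm_command:
  targets:
    - [-1,[0,0,-0.003],[0,0,0]]
    - [-1,[0,0,-0.006],[0,0,0]]
    - [-1,[0,0,-0.008],[0,0,0]]
    - [-1,[0,0,-0.008],[0,0,0]]

```text
clock: 11.7
tcp_pos: [0.5224, 0.1721, 0.1182]
eef_rot: [-3.141, 0.002, -2.074]
force: [-0.1, 2.0, 4.8]
finger_gap: 0.147
finger_force: 60.1
```

Request:
arm_command:
  targets:
    - [-1,[0,0,-0.001],[0,0,0]]
    - [-1,[0,0,-0.002],[0,0,0]]
    - [-1,[0,0,-0.002],[0,0,0]]

```text
clock: 12.08
tcp_pos: [0.5221, 0.1716, 0.1197]
eef_rot: [-3.141, 0.001, -2.074]
force: [2.7, 0.9, 5.3]
finger_gap: 0.146
finger_force: 60.0
```

```bash
python3 o.py
```

```text
{'clock': 12.075, 'tcp_pos': array([0.5221, 0.1716, 0.1197]), 'eef_rot': array([-3.1411e+00,  6.0000e-04, -2.0743e+00]), 'force': array([2.6627, 0.8968, 5.3095]), 'wrist_torque': array([ 0.5686, -0.3995, -0.0058]), 'finger_gap': 0.14572566637358483} -0.7496829826848912
```

Request:
arm_command:
  targets:
    - [-1,[0,0,-0.001],[0,0,0]]
    - [-1,[0,0,-0.0015],[0,0,0]]
    - [-1,[0,0,-0.0015],[0,0,0]]

```text
clock: 12.45
tcp_pos: [0.5219, 0.1714, 0.121]
eef_rot: [-3.141, 0.0, -2.074]
force: [2.2, 1.6, 3.6]
finger_gap: 0.152
finger_force: 59.9
```

```bash
python3 o.py
```

```text
{'clock': 12.45, 'tcp_pos': array([0.5219, 0.1714, 0.121 ]), 'eef_rot': array([-3.1413,  0.    , -2.0744]), 'force': array([2.2167, 1.5826, 3.6267]), 'wrist_torque': array([ 0.4946, -0.5826, -0.0332]), 'finger_gap': 0.1521646597642092} -0.7496615159639207
```

Request:
arm_command:
  targets:
    - [-1,[0,0,-0.001],[0,0,0]]
    - [-1,[0,0,-0.002],[0,0,0]]
    - [-1,[0,0,-0.002],[0,0,0]]

```text
clock: 12.82
tcp_pos: [0.5217, 0.1713, 0.123]
eef_rot: [-3.141, -0.0, -2.074]
force: [2.2, 1.6, 3.2]
finger_gap: 0.149
finger_force: 59.9
```

```bash
python3 o.py
```

```text
{'clock': 12.825, 'tcp_pos': array([0.5217, 0.1713, 0.123 ]), 'eef_rot': array([-3.1415e+00, -3.0000e-04, -2.0745e+00]), 'force': array([2.2136, 1.5777, 3.2195]), 'wrist_torque': array([ 0.3016, -0.5211, -0.0264]), 'finger_gap': 0.14949181314414825} -0.7496074748172602
```

Request:
arm_command:
  targets:
    - [-1,[0,0,-0.002],[0,0,0]]
    - [-1,[0,0,-0.004],[0,0,0]]
    - [-1,[0,0,-0.006],[0,0,0]]
    - [-1,[0,0,-0.006],[0,0,0]]

```text
clock: 13.32
tcp_pos: [0.5211, 0.1714, 0.1286]
eef_rot: [3.141, -0.001, -2.074]
force: [1.3, 0.8, -0.4]
finger_gap: 0.15
finger_force: 59.2
```

Request:
arm_command:
  targets:
    - [-1,[0,0,-0.004],[0,0,0]]
    - [-1,[0,0,-0.008],[0,0,0]]
    - [-1,[0,0,-0.012],[0,0,0]]
    - [-1,[0,0,-0.012],[0,0,0]]

```text
clock: 13.82
tcp_pos: [0.5219, 0.1715, 0.1414]
eef_rot: [-3.141, 0.0, -2.074]
force: [-0.6, -0.2, -0.7]
finger_gap: 0.148
finger_force: 59.2
```

```bash
python3 o.py
```

```text
{'clock': 13.825, 'tcp_pos': array([0.5219, 0.1715, 0.1414]), 'eef_rot': array([-3.1412e+00,  3.0000e-04, -2.0744e+00]), 'force': array([-0.6316, -0.2197, -0.6605]), 'wrist_torque': array([-0.0237, -0.0182,  0.0425]), 'finger_gap': 0.14803715580479307} -0.7496265343878631
```

Request:
arm_command:
  targets:
    - [-1,[0,0,-0.02],[0,0,0]]
    - [-1,[0,0,-0.04],[0,0,0]]
    - [-1,[0,0,-0.06],[0,0,0]]
    - [-1,[0.03,-0.016,-0.06],[0,0,0]]
    - [-1,[0.06,-0.033,-0.06],[0,0,0]]
    - [-1,[0.09,-0.049,-0.06],[0,0,0]]
    - [-1,[0.12,-0.065,-0.06],[0,0,0]]
    - [-1,[0.15,-0.082,-0.06],[0,0,0]]
    - [-1,[0.18,-0.098,-0.06],[0,0,0]]
    - [-1,[0.21,-0.115,-0.06],[0,0,0]]

```text
clock: 15.08
tcp_pos: [0.5208, -0.069, 0.201]
eef_rot: [3.141, -0.0, -2.074]
force: [0.9, 0.0, -0.8]
finger_gap: 0.151
finger_force: 59.2
```

Request:
arm_command:
  targets:
    - [-1,[0.03,-0.016,0],[0,0,0]]
    - [-1,[0.06,-0.033,0],[0,0,0]]
    - [-1,[0.09,-0.049,0],[0,0,0]]
    - [-1,[0.11,-0.06,0],[0,0,0]]
    - [-1,[0.118,-0.064,0],[0,0,0]]
    - [-1,[0.118,-0.064,0],[0,0,0]]
    - [-1,[0.118,-0.064,0],[0,0,0]]

```text
clock: 15.95
tcp_pos: [0.5202, -0.2013, 0.201]
eef_rot: [3.141, 0.0, -2.074]
force: [-0.1, -0.3, -1.2]
finger_gap: 0.148
finger_force: 59.2
```

```bash
python3 o.py; python3 - <<'E'
from h import *
b=bot.capture("top")[160:310,330:480];a=bot.capture("side")[160:380,290:510]
cv2.imwrite("pics/c4.png",np.hstack([cv2.resize(b,(400,400),interpolation=2),cv2.resize(a,(400,400),interpolation=2)]))
E
```

```text
{'clock': 15.95, 'tcp_pos': array([ 0.5202, -0.2013,  0.201 ]), 'eef_rot': array([ 3.1412e+00,  3.0000e-04, -2.0735e+00]), 'force': array([-0.1023, -0.2759, -1.1581]), 'wrist_torque': array([-0.0304,  0.0049,  0.0099]), 'finger_gap': 0.1480840337764831} -1.437508799647931
```

View pics/c4.png

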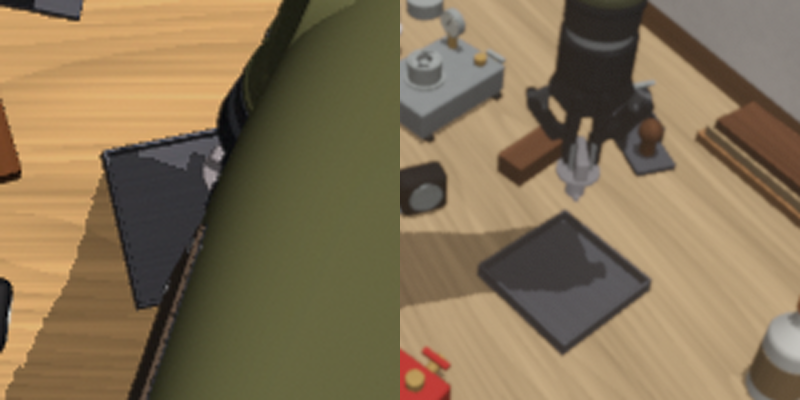

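The cap is held upright over the tray: stem at side-crop (577,190), tray centre at about (565,280). The neck at (425,65) is empty. I'll lower it.

Request:
arm_command:
  targets:
    - [-1,[0,0,0.03],[0,0,0]]
    - [-1,[0,0,0.06],[0,0,0]]
    - [-1,[0,0,0.09],[0,0,0]]
    - [-1,[0,0,0.12],[0,0,0]]
    - [-1,[0,0,0.138],[0,0,0]]
    - [-1,[0,0,0.146],[0,0,0]]
    - [-1,[0,0,0.15],[0,0,0]]
    - [-1,[0,0,0.15],[0,0,0]]

```text
clock: 17.05
tcp_pos: [0.5206, -0.2021, 0.0515]
eef_rot: [-3.141, 0.0, -2.074]
force: [0.0, 0.8, -1.1]
finger_gap: 0.15
finger_force: 59.3
```

Request:
arm_command:
  targets:
    - [-1,[0,0,0.001],[0,0,0]]
    - [-1,[0,0,0.002],[0,0,0]]
    - [-1,[0,0,0.003],[0,0,0]]
    - [-1,[0,0,0.003],[0,0,0]]

```text
clock: 17.55
tcp_pos: [0.5202, -0.2022, 0.048]
eef_rot: [3.142, -0.0, -2.074]
force: [-0.2, 0.4, -0.6]
finger_gap: 0.149
finger_force: 59.3
```

Request:
arm_command:
  targets:
    - [-1,[0,0,0.0005],[0,0,0]]
    - [-1,[0,0,0.001],[0,0,0]]
    - [-1,[0,0,0.001],[0,0,0]]

```text
clock: 17.92
tcp_pos: [0.5202, -0.2021, 0.0469]
eef_rot: [3.141, 0.0, -2.074]
force: [0.4, 0.3, -0.3]
finger_gap: 0.151
finger_force: 59.3
```

Request:
arm_command:
  targets:
    - [-1,[0,0,0.0005],[0,0,0]]
    - [-1,[0,0,0.001],[0,0,0]]
    - [-1,[0,0,0.001],[0,0,0]]

```text
clock: 18.3
tcp_pos: [0.5202, -0.2021, 0.046]
eef_rot: [3.142, -0.0, -2.074]
force: [0.3, -0.1, -1.5]
finger_gap: 0.151
finger_force: 59.3
```

Request:
arm_command:
  targets:
    - [-1,[0,0,0.0005],[0,0,0]]
    - [-1,[0,0,0.001],[0,0,0]]
    - [-1,[0,0,0.001],[0,0,0]]

```text
clock: 18.68
tcp_pos: [0.5202, -0.2022, 0.0449]
eef_rot: [3.142, -0.0, -2.074]
force: [-1.3, -0.2, -1.3]
finger_gap: 0.146
finger_force: 59.3
```

Request:
arm_command:
  targets:
    - [-1,[0,0,0.0005],[0,0,0]]
    - [-1,[0,0,0.001],[0,0,0]]
    - [-1,[0,0,0.001],[0,0,0]]

```text
clock: 19.05
tcp_pos: [0.5203, -0.2022, 0.0447]
eef_rot: [-3.141, 0.0, -2.074]
force: [-3.0, 1.5, 5.8]
finger_gap: 0.148
finger_force: 60.4
```

Request:
arm_command:
  targets:
    - [-1,[0,0,0.0005],[0,0,0]]
    - [-1,[0,0,0.001],[0,0,0]]
    - [-1,[0,0,0.001],[0,0,0]]

```text
clock: 19.42
tcp_pos: [0.5204, -0.2022, 0.0447]
eef_rot: [-3.141, 0.0, -2.074]
force: [-5.0, 2.1, 14.0]
finger_gap: 0.15
finger_force: 61.7
```

Request:
arm_command:
  targets:
    - [-1,[0,0,-0.0013],[0,0,0]]
    - [-1,[0,0,-0.0013],[0,0,0]]

```text
clock: 19.68
tcp_pos: [0.5205, -0.2023, 0.0447]
eef_rot: [-3.141, 0.0, -2.074]
force: [-1.2, 1.2, 5.6]
finger_gap: 0.151
finger_force: 60.2
```

Request:
arm_command:
  targets:
    - [-0.5,[0,0,0],[0,0,0]]
    - [-0.2,[0,0,0],[0,0,0]]
    - [0.2,[0,0,0],[0,0,0]]
    - [0.6,[0,0,0],[0,0,0]]
    - [0.6,[0,0,0],[0,0,0]]
    - [0.6,[0,0,0],[0,0,0]]

```text
clock: 20.42
tcp_pos: [0.5202, -0.2022, 0.0443]
eef_rot: [-3.142, -0.0, -2.074]
force: [0.2, -0.3, -0.3]
finger_gap: 0.796
finger_force: 0.0
```

Request:
arm_command:
  targets:
    - [0.6,[0,0,-0.01],[0,0,0]]
    - [0.6,[0,0,-0.03],[0,0,0]]
    - [0.6,[0,0,-0.06],[0,0,0]]
    - [0.6,[0,0,-0.1],[0,0,0]]
    - [0.6,[0,0,-0.14],[0,0,0]]
    - [0.6,[0,0,-0.17],[0,0,0]]
    - [0.6,[0,0,-0.17],[0,0,0]]

```text
clock: 21.3
tcp_pos: [0.5221, -0.2029, 0.2179]
eef_rot: [-3.136, 0.001, -2.074]
force: [0.8, 0.4, -0.3]
finger_gap: 0.801
finger_force: 0.0
```

```bash
python3 o.py; python3 - <<'E'
from h import *
b=bot.capture("top")[100:400,160:560];a=bot.capture("side")[100:400,200:500]
cv2.imwrite("pics/c5.png",np.hstack([cv2.resize(b,(400,300)),cv2.resize(a,(400,400))[50:350]]))
E
```

```text
{'clock': 21.3, 'tcp_pos': array([ 0.5221, -0.2029,  0.2179]), 'eef_rot': array([-3.1357e+00,  8.0000e-04, -2.0744e+00]), 'force': array([ 0.7655,  0.3969, -0.3228]), 'wrist_torque': array([ 0.0052,  0.0102, -0.0438]), 'finger_gap': 0.8014447629301125} -1.437844773426679
```

View pics/c5.png

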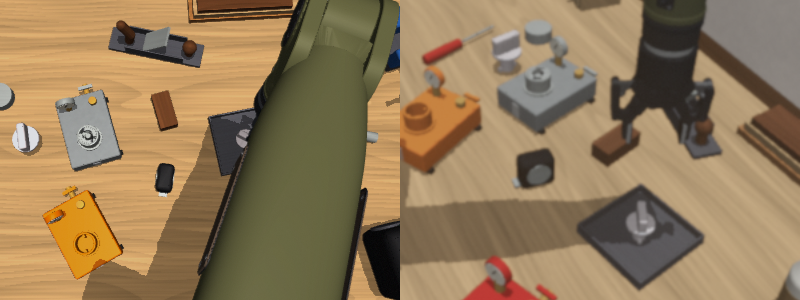

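The cap stands upright in the middle of the tray at (641,222), the gripper is clear above it, and everything else is where it was.

```bash
python3 -c "
from station import bot
print(bot.sign_off())"
```

```text
the job is handed in; nothing more can be done
None
```

I pushed the cap down with about 15 N, turned it until the stop resisted at about 0.2 N m, and lifted it out. It now stands upright and released in the tray, and I handed the job in at about 21 s.

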